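Snap the dust cap onto the washed inhaler spacer

ROBOT

A 6-joint arm with a two-finger parallel gripper is mounted at the origin on the work surface. World frame = base frame: x ahead of the robot, y to its left, z up, the work surface at z = 0. Lengths are in m, angles in rad, forces in N, time in s.
With the tool pointing down it reaches from about 0.3 to 1 m from the base axis. Payload 5.1 kg.
Tool frame: the origin (TCP) lies on the centre line of the jaws, within the pads' length; the fingertips stand ctrl.tip_extent ahead of it and the grasp point (between the pads) is the TCP (ctrl.tip_extent is the distance from the TCP to the fingertips, in m); z points along the fingers, y is the line along which they close (so a half turn about z gives the same grasp; the last joint's range is limited). The gripper opens to 95 mm and grips with 3 to 60 N. Pads are 20 mm wide; open, the fingers measure 119 mm over their backs; the gripper's body (75 mm by 180 mm) begins 59 mm behind the grasp point.
Start: joints at [1.147, 0.124, 1.65, -0, 1.367, -0.083], TCP at [0.217, 0.613, 0.234] pointing down, gripper open.
Joint ranges: [-2.61, 2.61], [-1.02, 2.33], [0.03, 2.71], [-1.35, 4.49], [0.32, 2.68], [-2.91, 2.91]. Speed limits (rad/s): [2.57, 2.57, 3.14, 3.14, 3.14, 3.14].

INTERFACE

Orientations are given as a unit quaternion [w, x, y, z].
In Python, from rig import get_state, viewer, job, ctrl gives the robot as it stands.
- The arm moves only by the tool apply_moves, never from a script. Its argument "motion" is a list of rows, each a list of 3 entries, a list of its own where there are three numbers: the closure, from 0 (fully open) to 1 (shut), then the shift along the world's x, y, z in mm, then the turn about the world's z in rad. In form: [[jaw, [tx, ty, tz], yaw], ...]. A call has 1 to 10 rows; each row shifts and turns the commanded pose from where the row before left it; what a row does not reach is not made up. A row lasts 1/10 s, in which the tool goes at most 50 mm and 8.59 degrees, less where a joint would pass 70% of its speed; a pose out of reach is approached as far as the arm can. A call is refused whole if a number of a shift passes 50 or a number of a turn 0.15, either way. A call with a gripper value outside its range is refused whole. The fingers move at their own pace and stop on an object; "force" is the grip in N (left out, the last holds). Time passes only in rows, so rows that do not move let the fingers close. It gives the time, the measured TCP pose, the force, the opening and the grip force at its end, in the units of the state.
- get_state(): the state, without advancing time (a new reading comes with each control period).
- viewer.snapshot(name): name is "scene" or "top" or "wrist"; returns a dict with "frame" (400x640x3 uint8, red, green, blue), "z_map" (400x640 float32, m along the optical axis (not along the pixel's ray), 0 where there is no reading), "fovy" (degrees; the focal length in pixels is half the picture's height over the tangent of half this angle, whatever the lens; pixels are square), "cx", "cy" (the principal point, pixels), "k1" (the pictures are not rectified: a ray, as slopes to the right and down, at radius r is drawn at 1 + k1 r^2 times it, then the intrinsics apply), "xyz" and "orientation" of the camera in the world; the wrist camera has in their place "T_tool_cam" (4x4, takes a point from camera to tool coordinates, whose origin is the TCP and whose axes are the flange's). Camera axes: x right, y up, looking along -z (the intrinsics and any distortion apply to the point x, -y, -z); pixel columns grow to the right and rows downward; lengths in m; the calibration is good to about 2 mm. A picture is of the moment at which its call begins: read the wrist's pose just before it.
- job.close_job(): hands the job in; it is judged then, once.
The state is a dict: "time_s": time; "joint_pos": joint angles; "joint_vel": joint speeds; "effort": joint torques, N m; "eef_pos": TCP position; "eef_rot": TCP orientation; "force": force on the tool from outside, world axes, zero at the start; "ft_torque": the same for the moment, N m; "gripper_width": opening from 0.0 (shut) to 1.0 (fully open); "finger_force": force on a finger pad.
Only numpy, scipy, OpenCV 4.12 (cv2) and the standard library are available. Lean on these libraries where they do the work, as an engineer would, in place of code of your own. Each camera call takes 0.05 s, during which the arm holds its last target. There are 200 camera calls.

TASK

Take the blue dust cap out of the half-open drawer by pinching its two white tabs together, fit it into the open end of the grey inhaler spacer on the drying stand until its flange sits fully home on the rim, and let go so that both tabs spring out and lock under the rim. Feel for the mouth and press gently, for the spacer is only push-fitted, a little off-centre, in its rubber end. Leave the other things on the ledge and in the drawer where they are.

Things in the scene. Friction and masses are not known exactly. Their poses are not given: they have to be found in the camera images.
- cap: Blue plastic dust cap lying flange up in the drawer, 40 to 80 g. Origin: centre of the plug's underside; z up through the cap; its tabs stand at +y and -y. Plug: 44 mm across, 18 mm long, the lowest 3 mm tapering to a flat tip 41 mm across. Flange: 58 mm across, z = 18 to 21 mm.
- cap_grip (a point): Point midway between the cap's two upright white pinch tabs, 32 mm above the cap's origin, axes as the cap. Each tab is 18 mm wide (x), 4 mm thick (y) and reaches from 11 mm below to 11 mm above this point. Outer faces: 40 mm apart free, 25 mm fully pinched (pinch to the stops). Spring of each tab: 2 N at first, 7.5 N at the stop.
- cap_latch (a point): Point on the cap's axis 10 mm above its origin, at mid height of the two latches, axes as the cap. Each tab carries one square latch, 12 mm wide, 3 mm high, sticking out of the plug's side at +y and -y to a radius of 28 mm when free, drawn in to 20.5 mm when pinched. They have no slope, so the cap cannot be forced in unpinched.
- tab_left (a joint): How far the tab at the cap's +y side is pushed inwards (m): 0 free, 0.0075 fully pinched. Locked under the spacer's rim it rests near 0.0024 (0.001 to 0.0035, the latch bearing on the barrel's wall under the rim); near 0.005 means it is caught against the rim's bore.
- tab_right (a joint): The same for the tab at the cap's -y side.
- stand: White drying stand with suction foot, 92 mm across, fixed to the ledge; origin: centre of its underside, z up. It holds the grey spacer upright: a black rubber end piece (64 mm across, about 58 mm high) and, push-fitted in it, the round grey barrel, 56 mm across (62 mm at a collar below the rim), open at the top. Only the stand is tracked. More than 25 N on the spacer is too rough.
- mouth_nominal (a point): Point on the stand's axis 133 mm above its origin. The real mouth is only near it: its rim's top lies up to 13 mm above or below, as the barrel is pushed more or less deep into the rubber, and its centre up to 5 mm to any side, as it sits off-centre. Rim: turned inwards, 5 mm thick, 46 mm bore (1 mm play round the plug), 52 mm bore below.
- boot_mid (a point): Point on the stand's axis 30 mm up, in the rubber end piece. The rubber yields little: at the mouth 1 mm per 6 N sideways, and 1 mm per 10 N pressed down. The plug's tip finds the bore by itself only if held within about 2 mm of the mouth's centre; else it comes to rest on top of the rim, 18 mm short of home. Once the plug is in, 6 to 12 N brings the flange home.
- unit: Clear acrylic drawer unit, 180 mm deep (x), 220 mm wide (y), 62 mm high, fixed on the ledge; origin: middle of the lower edge of its front face; it opens towards -x (towards the robot).
- tray (a joint): How far the clear drawer is pulled out (m), 0 shut; its tray is 170 x 208 mm, 4 mm walls 44 mm high; the inner floor is 8.5 mm above the ledge.
- clipper: Folded steel nail clipper, 58 x 11 x 9 mm, lying in the drawer beside the cap; leave alone. Origin: centre of its underside.
- medicine: Closed amber medicine bottle, 52 mm across, 95 mm high, on the ledge; leave alone. Origin: centre of its underside.
- jar: Small glass jar with green silicone lid, 60 mm across, 64 mm high, on the ledge; leave alone. Origin: centre of its underside.
- funnel: White plastic funnel standing on its wide rim, 84 mm across, 80 mm high; leave alone. Origin: centre of its underside.
- inhaler: Blue L-shaped inhaler standing upright, 32 x 26 mm, 77 mm high, mouth end 40 mm to its -x side; leave alone. Origin: underside, on the canister's axis.
- mouthpiece: Grey mouthpiece taken off the spacer, 54 mm across, 50 mm high, on the ledge; leave alone. Origin: centre of its underside.
Things that resemble listed ones, but are neither listed nor needed, are in the scene too. Leave any red or yellow look-alike of the cap alone.

How it is judged:
On the way, in this order (a step that is already met when the one before it is completed fails the run):
1. the cap is lifted clear of the drawer with both tabs pinched in (height (world z) of cap above 0.07 m and value of joint each of tab_left, tab_right above 0.0062 m), for 0.2 s.
2. the cap is in the spacer's mouth and both tabs have sprung out under the rim (horizontal distance between cap and stand below 0.012 m and z of cap in the frame of stand above 0.095 m and angle between cap's own z axis and vertical below 0.12 rad and value of joint tab_left between 0.0005 and 0.0037 m and value of joint tab_right between 0.0005 and 0.0037 m), for 0.2 s.
At the end, for the whole second after the job is handed in: The cap sits at rest in the spacer's mouth (origin within 12 mm of the stand's axis and over 95 mm above its underside, within 7 degrees of upright), released, with both tabs sprung out under the rim (each tab 0.5 to 3.7 mm in from free, its latch bearing on the barrel's wall) (all of step 2 and linear speed of cap below 0.02 m/s); the robot touches nothing.
It fails at once if the cap is pressed on the spacer or its stand with more than 25 N (contact force between cap and stand above 25 N).
It fails at once if the robot itself pushes the spacer or its stand with more than 25 N (contact force between the arm and stand above 25 N).
It fails at once if one of the other things is shifted by more than 25 mm (distance of any of clipper, medicine, jar, funnel, inhaler, mouthpiece from where it was at the start of the episode above 0.025 m).
It also fails if it takes over 72 s, if anything falls off the work surface, if the arm or the gripper's body presses on something with over 40 N, if the wrist force passes 120 N, or if a joint passes its speed limit or range.

## Working session

There is one attempt and no reset: what is moved stays moved. The work goes in short steps, Python scripts to look and compute and a tool call to move; the robot and the scene stay as the last step left them, time stands still between calls to the robot, and variables do not carry over. Pictures are saved under pics/ and viewed, at most 10 in all, crops included, and the job is handed in when it is done.

Besides the shell and the picture viewer there is one more tool, called by a JSON object that holds its "fn" and its "kwargs", one argument or row to a line. apply_moves: Moves the arm, as the interface text tells. Its arguments: {"type":"object","properties":{"motion":{"type":"array"},"force":{"type":"number"}},"required":["motion"]}

```bash
mkdir -p pics; cat > h.py <<'E'
import numpy as np, cv2, pickle
from scipy.spatial.transform import Rotation as R
from rig import get_state, viewer, job, ctrl
def q(o): return R.from_quat([o[1],o[2],o[3],o[0]]).as_matrix()
def snap(n):
    s=get_state(); d=viewer.snapshot(n)
    f=200/np.tan(np.radians(d['fovy'])/2)
    if 'T_tool_cam' in d:
        T=np.eye(4);T[:3,:3]=q(s['eef_rot']);T[:3,3]=s['eef_pos'];T=T@np.array(d['T_tool_cam'])
    else:
        T=np.eye(4);T[:3,:3]=q(d['orientation']);T[:3,3]=d['xyz']
    K=np.array([[f,0,d['cx']],[0,f,d['cy']],[0,0,1.]])
    d.update(T=T,K=K,D=np.array([d['k1'],0,0,0.])); return d
def rays(d,uv):
    p=cv2.undistortPoints(np.array(uv,float).reshape(-1,1,2),d['K'],d['D']).reshape(-1,2)
    return np.c_[p[:,0],-p[:,1],-np.ones(len(p))]@d['T'][:3,:3].T
def onplane(d,uv,z):
    r=rays(d,uv);c=d['T'][:3,3]; return c+r*((z-c[2])/r[:,2])[:,None]
def cloud(d):
    v,u=np.mgrid[:400,:640]; r=rays(d,np.c_[u.ravel(),v.ravel()])
    P=d['T'][:3,3]+r*d['z_map'].reshape(-1,1); P[d['z_map'].ravel()==0]=np.nan
    return P.reshape(400,640,3)
def save(d,n,crop=None,k=1):
    im=d['frame'][:,:,::-1]
    if crop: a,b,c,e=crop; im=im[b:e,a:c]
    cv2.imwrite('pics/'+n,cv2.resize(im,None,fx=k,fy=k,interpolation=cv2.INTER_CUBIC))
E
python3 - <<'E'
from h import *
a=snap('scene');b=snap('top');c=snap('wrist')
pickle.dump((a,b),open('v0.pkl','wb'))
save(b,'top.png');save(a,'scene.png')
s=get_state();print(s['time_s'],s['eef_pos'],s['eef_rot'],s['force'],s['gripper_width'],ctrl.tip_extent)
for d in(a,b,c):print(d['K'].ravel()[[0,2,5]],d['k1'],d['T'])
E
```

```text
0.15 [0.21708811 0.61219262 0.23269731] [-1.98672991e-04  1.69573120e-01  9.85517298e-01 -7.56355277e-04] [-0.10596763  0.76511013  0.46975034] 1.0018702105467296 0.019
[517.10104175 327.02289272 197.30629706] -0.07097919288697717 [[ 7.99850973e-01 -4.69846077e-01  3.73474343e-01  1.02906203e+00]
 [ 6.00198450e-01  6.25627616e-01 -4.98349182e-01 -6.23273733e-01]
 [ 4.91545534e-04  6.22763800e-01  7.82409744e-01  1.02727129e+00]
 [ 0.00000000e+00  0.00000000e+00  0.00000000e+00  1.00000000e+00]]
[470.83000339 322.57044675 195.91752291] -0.03995365685312269 [[ 0.01209006  0.98465524 -0.17409163  0.32232662]
 [-0.99987201  0.01372921  0.00821422 -0.0353964 ]
 [ 0.01047831  0.17397004  0.9846952   1.44013431]
 [ 0.          0.          0.          1.        ]]
[277.35632403 319.52468159 200.83918309] 0.002268308092450276 [[ 0.33299792 -0.90210321 -0.27444887  0.14014325]
 [ 0.94292494  0.31789377  0.09917716  0.63886727]
 [-0.00222244 -0.29181047  0.95647358  0.38335867]
 [ 0.          0.          0.          1.        ]]
```

View pics/top.png

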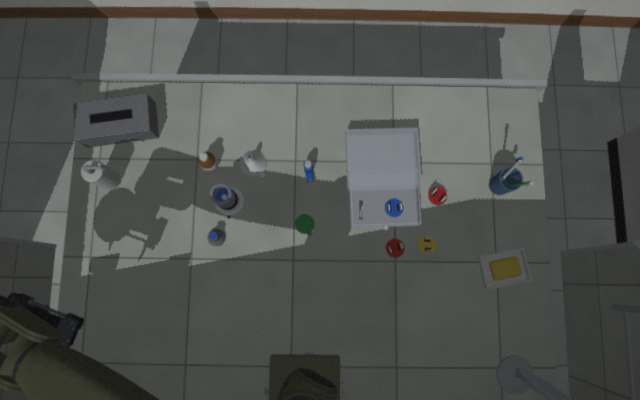

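View pics/scene.png

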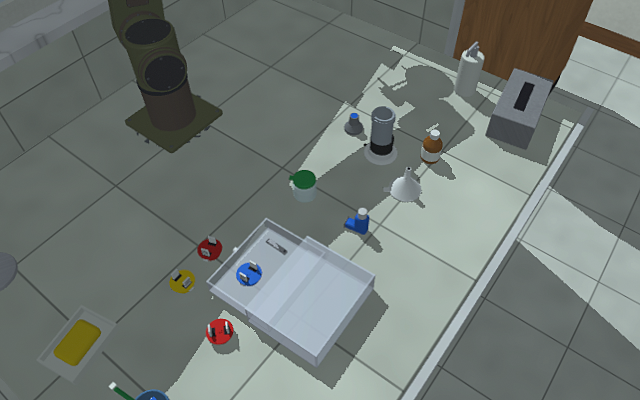

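The top view shows the blue cap at (395,208) in the drawer, the clipper at (361,209), the spacer at (225,198) and the mouthpiece at (216,237). In the scene view the cap is at (248,272) and the spacer mouth at (382,115).

```bash
python3 - <<'E'
from h import *
a,b=pickle.load(open('v0.pkl','rb'))
for d,n,roi in((a,'scene',(225,250,275,295)),(b,'top',(380,192,412,224))):
    hsv=cv2.cvtColor(d['frame'],cv2.COLOR_RGB2HSV)
    m=cv2.inRange(hsv,(100,120,40),(130,255,255)); x0,y0,x1,y1=roi
    mm=np.zeros_like(m);mm[y0:y1,x0:x1]=m[y0:y1,x0:x1]
    c=np.vstack(cv2.findContours(mm,0,2)[0]); e=cv2.fitEllipse(cv2.convexHull(c));print(n,e,onplane(d,[e[0]],.0285))
    P=cloud(d)
    w=(hsv[...,1]<60)&(hsv[...,2]>90); hull=np.zeros_like(m);cv2.fillConvexPoly(hull,cv2.convexHull(c),1)
    sel=w&(hull>0);print('white',sel.sum()); Q=P[sel];print(np.round(Q[Q[:,2]>.035],3)[:12])
for d,n,roi in((a,'scene',(365,95,402,165)),(b,'top',(200,175,245,220))):
    P=cloud(d);x0,y0,x1,y1=roi;Q=P[y0:y1,x0:x1].reshape(-1,3);Q=Q[Q[:,2]>.1]
    print(n,len(Q),np.percentile(Q[:,2],[50,80,90,97]))
    t=Q[Q[:,2]>np.percentile(Q[:,2],97)-.006];print((t.min(0)+t.max(0))/2,np.ptp(t,axis=0))
save(b,'topz.png',(190,150,450,270),3)
E
```

```text
scene ((248.44891357421875, 273.74066162109375), (22.207359313964844, 25.556367874145508), 76.46065521240234) [[ 0.54301816 -0.26469708  0.0285    ]]
white 63
[[ 0.536 -0.248  0.045]
 [ 0.539 -0.248  0.048]
 [ 0.535 -0.249  0.041]
 [ 0.539 -0.249  0.045]
 [ 0.541 -0.247  0.045]
 [ 0.546 -0.249  0.052]
 [ 0.545 -0.245  0.046]
 [ 0.551 -0.247  0.055]
 [ 0.534 -0.248  0.035]
 [ 0.536 -0.248  0.037]
 [ 0.54  -0.248  0.04 ]
 [ 0.542 -0.247  0.041]]
top ((393.5054931640625, 207.4070587158203), (17.118757247924805, 18.0330753326416), 136.2270050048828) [[ 0.53944666 -0.26319104  0.0285    ]]
white 25
[[ 0.55  -0.28   0.047]
 [ 0.546 -0.243  0.049]
 [ 0.547 -0.247  0.048]
 [ 0.546 -0.279  0.052]
 [ 0.543 -0.243  0.054]
 [ 0.543 -0.246  0.049]
 [ 0.544 -0.279  0.051]
 [ 0.544 -0.283  0.049]
 [ 0.54  -0.243  0.05 ]
 [ 0.54  -0.246  0.049]
 [ 0.541 -0.28   0.048]
 [ 0.541 -0.282  0.05 ]]
scene 556 [0.12863842 0.13994785 0.14259864 0.14456651]
[0.55798698 0.24001284 0.14249157] [0.05816479 0.05919794 0.00762858]
top 245 [0.13759769 0.14139268 0.14296347 0.14515953]
[0.55662635 0.24165741 0.1435552 ] [0.05701079 0.05652563 0.00878141]
```

View pics/topz.png

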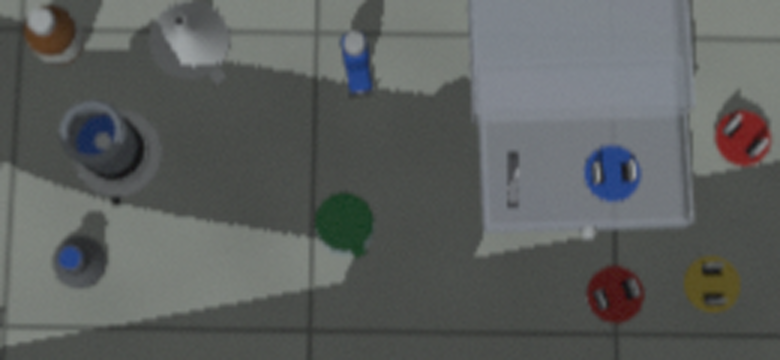

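The zoomed view shows the cap's tabs lying left/right, so along world y. The spacer mouth is at about (0.557, 0.241, 0.143). I'll move over the cap.

{"fn": "apply_moves", "kwargs": {
  "motion": [
    [0,[16,-44,0],0.034],
    [0,[16,-44,0],0.034],
    [0,[16,-44,0],0.034],
    [0,[16,-44,0],0.034],
    [0,[16,-44,0],0.034],
    [0,[16,-44,0],0.034],
    [0,[16,-44,0],0.034],
    [0,[16,-44,0],0.034],
    [0,[16,-44,0],0.034],
    [0,[16,-44,0],0.034]
  ],
  "force": 30
}}

```text
time_s: 1.15
eef_pos: [0.3773, 0.1708, 0.2335]
eef_rot: [0.0, -0.001, 1.0, 0.0]
force: [0.4, -0.1, 0.7]
gripper_width: 0.996
finger_force: 0.0
```

{"fn": "apply_moves", "kwargs": {
  "motion": [
    [0,[16,-44,0],0],
    [0,[16,-44,0],0],
    [0,[16,-44,0],0],
    [0,[16,-44,0],0],
    [0,[16,-44,0],0],
    [0,[16,-44,0],0],
    [0,[16,-44,0],0],
    [0,[16,-44,0],0],
    [0,[16,-43,0],0],
    [0,[16,-40,0],0]
  ]
}}

```text
time_s: 2.15
eef_pos: [0.5374, -0.2645, 0.2332]
eef_rot: [-0.0, 0.001, 1.0, 0.0]
force: [0.8, -0.0, -0.1]
gripper_width: 1.001
finger_force: 0.0
```

{"fn": "apply_moves", "kwargs": {
  "motion": [
    [0.3,[4,0,-30],0],
    [0.3,[0,0,-20],0],
    [0.3,[0,0,0],0],
    [0.3,[0,0,0],0]
  ]
}}

```text
time_s: 2.55
eef_pos: [0.541, -0.2622, 0.1834]
eef_rot: [-0.0, 0.0, 1.0, 0.0]
force: [-0.4, 0.7, 0.9]
gripper_width: 0.734
finger_force: 0.0
```

```bash
python3 - <<'E'
from h import *
d=snap('wrist');pickle.dump(d,open('w1.pkl','wb'));save(d,'w1.png')
s=get_state();print(s['eef_pos'],q(s['eef_rot']),s['gripper_width'],s['force'],s['joint_pos'])
P=cloud(d);hsv=cv2.cvtColor(d['frame'],cv2.COLOR_RGB2HSV)
near=np.hypot(P[...,0]-.541,P[...,1]+.263)<.035
m=cv2.inRange(hsv,(100,120,40),(130,255,255));m[~near]=0
c=np.vstack(cv2.findContours(m,0,2)[0]);e=cv2.fitEllipse(cv2.convexHull(c));print(e,onplane(d,[e[0]],.0285))
w=near&(hsv[...,1]<70)&(P[...,2]>.038)&(P[...,2]<.06)
n,l,st,ce=cv2.connectedComponentsWithStats(w.astype('u1'))
for i in range(1,n):
    if st[i,4]>25: Q=P[l==i];print(st[i],(Q.min(0)+Q.max(0))/2,np.ptp(Q,axis=0))
E
```

```text
[ 0.54162732 -0.26242504  0.18466583] [[-9.99999377e-01  4.88462785e-04  1.00406978e-03]
 [ 4.87817829e-04  9.99999675e-01 -6.42486527e-04]
 [-1.00438329e-03 -6.41996323e-04 -9.99999290e-01]] 0.712829295305261 [-0.29331505  0.21923837  0.02596532] [-5.40341516e-01  5.35263094e-02  1.80931049e+00 -3.59661583e-05
  1.27756431e+00 -2.11063933e+00]
((318.2999267578125, 190.2173309326172), (47.658103942871094, 49.8265380859375), 91.95886993408203) [[ 0.53970434 -0.2646877   0.0285    ]]
[333 184   5  19  79] [ 0.53820156 -0.24686316  0.045653  ] [0.01721888 0.00450451 0.01368393]
[299 187   6  19  88] [ 0.54140044 -0.28261519  0.04526505] [0.01753326 0.00521097 0.0141771 ]
```

View pics/w1.png

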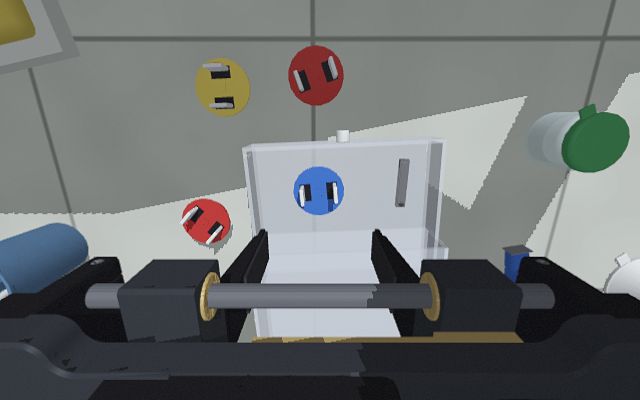

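The wrist view shows the cap centred at (318,190), with tabs at (302,196) and (335,193) and the clipper clear at (402,183). I'll descend, pinch and lift.

{"fn": "apply_moves", "kwargs": {
  "motion": [
    [0.35,[-1,-1,-30],0.09],
    [0.35,[-1,-1,-40],0],
    [0.35,[0,0,-35],0],
    [0.35,[0,0,-18],0],
    [0.35,[0,0,-9],0],
    [0.35,[0,0,0],0]
  ]
}}

```text
time_s: 3.2
eef_pos: [0.5395, -0.2643, 0.0519]
eef_rot: [0.0, -0.045, 0.999, -0.0]
force: [1.0, 0.6, 0.3]
gripper_width: 0.65
finger_force: 0.0
```

{"fn": "apply_moves", "kwargs": {
  "motion": [
    [0.8,[0,0,0],0],
    [0.9,[0,0,0],0],
    [1,[0,0,0],0],
    [1,[0,0,0],0],
    [1,[0,0,0],0],
    [1,[0,0,0],0],
    [1,[0,0,0],0]
  ]
}}

```text
time_s: 3.9
eef_pos: [0.5402, -0.2649, 0.0534]
eef_rot: [0.001, -0.045, 0.999, -0.0]
force: [-1.5, 1.7, 6.6]
gripper_width: 0.242
finger_force: 30.1
```

{"fn": "apply_moves", "kwargs": {
  "motion": [
    [1,[0,0,10],0],
    [1,[0,0,20],0],
    [1,[0,0,40],0],
    [1,[0,0,50],0],
    [1,[0,0,40],0],
    [1,[0,0,0],0],
    [1,[0,0,0],0],
    [1,[0,0,0],0]
  ]
}}

```text
time_s: 4.7
eef_pos: [0.5382, -0.2638, 0.2095]
eef_rot: [-0.001, -0.045, 0.999, 0.001]
force: [-0.3, 0.7, -0.8]
gripper_width: 0.245
finger_force: 30.0
```

```bash
python3 - <<'E'
from h import *
s=get_state();print(s['eef_pos'],s['gripper_width'],s['force'],s['ft_torque'],s['finger_force'])
a=snap('scene');w=snap('wrist')
save(a,'s2.png',(170,150,330,270),4);save(w,'w2.png')
P=cloud(w)[:300];hsv=cv2.cvtColor(w['frame'],cv2.COLOR_RGB2HSV)[:300]
m=(hsv[...,0]>100)&(hsv[...,0]<130)&(hsv[...,1]>120)
print(np.argwhere(m)[:,::-1].mean(0) if m.any() else 0, np.nanpercentile(P[m],[5,50,95],axis=0))
E
```

```text
[ 0.53821221 -0.26376408  0.20949863] 0.24539477755151395 [-0.30360815  0.66691994 -0.79895969] [0.03913332 0.0244202  0.04493515] 29.989903271198273
[314.6780358  239.20512821] [[ 0.51374868 -0.57259968  0.01729626]
 [ 0.53586422 -0.26452544  0.18456227]
 [ 0.64574688 -0.01078199  0.18592313]]
```

View pics/s2.png

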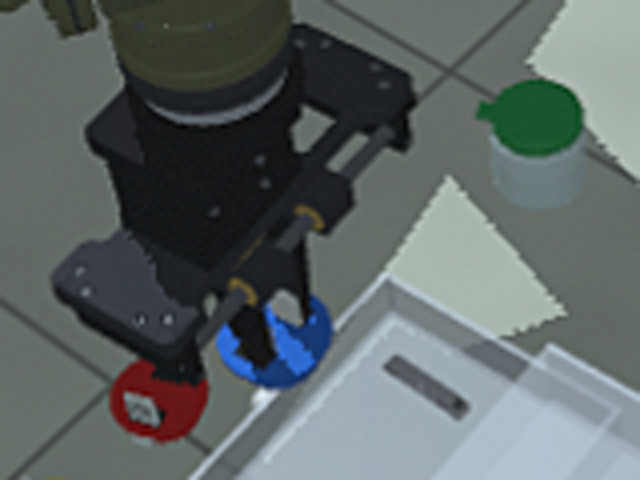

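View pics/w2.png

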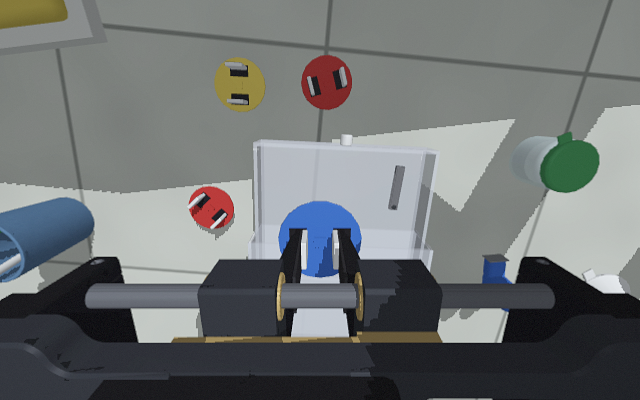

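The cap is held level between the fingers, with its flange at about (320,238) in the wrist view. The drawer, clipper and look-alikes are undisturbed. I'll carry it next to the spacer and look at the rim.

{"fn": "apply_moves", "kwargs": {
  "motion": [
    [1,[3,20,10],0],
    [1,[7,40,10],0],
    [1,[7,48,10],0],
    [1,[7,48,10],0],
    [1,[7,48,0],0],
    [1,[7,48,0],0],
    [1,[7,48,0],0],
    [1,[7,48,0],0],
    [1,[7,48,0],0],
    [1,[7,48,0],0]
  ]
}}

```text
time_s: 5.8
eef_pos: [0.6045, 0.1815, 0.2496]
eef_rot: [-0.002, -0.045, 0.999, -0.0]
force: [1.3, 0.2, -0.4]
gripper_width: 0.246
finger_force: 30.0
```

{"fn": "apply_moves", "kwargs": {
  "motion": [
    [1,[7,35,0],0],
    [1,[6,20,0],0],
    [1,[0,5,0],0],
    [1,[0,0,0],0],
    [1,[0,0,0],0]
  ]
}}

```text
time_s: 6.3
eef_pos: [0.6182, 0.2381, 0.2512]
eef_rot: [-0.0, -0.044, 0.999, -0.0]
force: [-0.2, 0.5, -1.1]
gripper_width: 0.247
finger_force: 30.0
```

```bash
python3 - <<'E'
from h import *
s=get_state();print(s['eef_pos'],s['gripper_width'],s['force'],s['finger_force'])
w=snap('wrist');pickle.dump((s,w),open('w3.pkl','wb'));save(w,'w3.png')
P=cloud(w)
near=np.hypot(P[...,0]-.557,P[...,1]-.241)<.04
Q=P[near&(P[...,2]>.125)&(P[...,2]<.165)];print(len(Q),np.percentile(Q[:,2],[5,25,50,75,95]))
zt=np.median(Q[Q[:,2]>np.percentile(Q[:,2],50),2])
sel=near&(abs(P[...,2]-zt)<.004)
v,u=np.nonzero(sel);print(zt,u.min(),u.max(),v.min(),v.max())
E
```

```text
[0.61824294 0.23812196 0.25122044] 0.24666353072349684 [-0.15437272  0.46720267 -1.05222622] 29.990063309669495
1584 [0.13760738 0.13882168 0.14243277 0.14314642 0.14399155]
0.14314676483552627 297 361 105 170
```

View pics/w3.png

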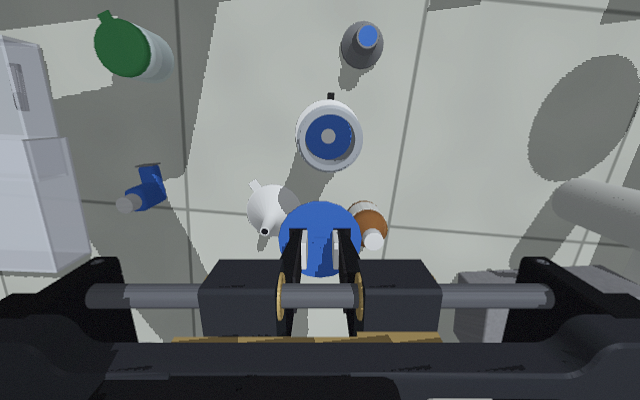

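The wrist view shows the rim centred at about (330,135), with the blue inside of the bore visible, and the held cap's flange at (320,238). I'll fit both for a relative offset.

```bash
python3 - <<'E'
from h import *
from scipy.optimize import least_squares
s,w=pickle.load(open('w3.pkl','rb'))
P=cloud(w)
def circ(X,r=None):
    f=lambda p:np.hypot(X[:,0]-p[0],X[:,1]-p[1])-(p[2] if r is None else r)
    p=least_squares(f,[*X.mean(0),.025],loss='soft_l1',f_scale=.0007).x; return p,np.std(f(p))
near=np.hypot(P[...,0]-.557,P[...,1]-.241)<.045
top=near&(P[...,2]>.1415)
m=top.astype('u1')
cs,h=cv2.findContours(m,cv2.RETR_CCOMP,cv2.CHAIN_APPROX_NONE)
for c,hh in zip(cs,h[0]):
    if len(c)>40:
        X=onplane(w,c.reshape(-1,2),.1432)[:,:2];print('hole' if hh[3]>=0 else 'outer',len(c),circ(X),cv2.fitEllipse(c))
# flange of the held cap: front edge arc (camera side), top plane z
hsv=cv2.cvtColor(w['frame'],cv2.COLOR_RGB2HSV)
b=((hsv[...,0]>100)&(hsv[...,0]<130)&(hsv[...,1]>120)&(P[...,2]>.2)).astype('u1')
zf=np.median(P[b>0][:,2]);c=max(cv2.findContours(b,0,cv2.CHAIN_APPROX_NONE)[0],key=len).reshape(-1,2)
c=c[c[:,1]<228];X=onplane(w,c,zf)[:,:2];print('flange z',zf,circ(X),circ(X,.029),'tcp',s['eef_pos'])
Q=P[b>0];A=np.c_[Q[:,:2],np.ones(len(Q))];print('tilt',np.linalg.lstsq(A,Q[:,2],rcond=None)[0][:2])
E
```

```text
outer 1226 (array([0.793909  , 0.29351705, 0.11665219]), np.float64(0.032337876252169065)) ((348.8182067871094, 336.0478515625), (160.2106475830078, 234.40185546875), 95.83072662353516)
outer 112 (array([0.62492163, 0.24231895, 0.01561328]), np.float64(0.0059659767744081795)) ((324.82049560546875, 209.75845336914062), (16.336950302124023, 51.68358612060547), 98.2110824584961)
outer 173 (array([0.55625875, 0.2405192 , 0.02748256]), np.float64(0.0002767699246473148)) ((329.6310119628906, 138.64747619628906), (60.13845443725586, 61.49637985229492), 10.198988914489746)
hole 146 (array([0.55627515, 0.24047378, 0.02326948]), np.float64(0.00026819501407808515)) ((329.5909729003906, 138.94058227539062), (50.90436553955078, 52.08466339111328), 15.073121070861816)
flange z 0.2270576338902243 (array([0.61846076, 0.23680935, 0.02824723]), np.float64(0.0002601035987405457)) (array([0.61936383, 0.23688255, 0.025     ]), np.float64(0.0003154585882562722)) tcp [0.61824294 0.23812196 0.25122044]
tilt [-0.48208132 -0.14227545]
```

{"fn": "apply_moves", "kwargs": {
  "motion": [
    [1,[-20,1,0],0],
    [1,[-25,1.6,0],0],
    [1,[-14,1,-10],0],
    [1,[-3,0,-20],0],
    [1,[0,0,-18],0],
    [1,[0,0,-7],0],
    [1,[0,0,0],0],
    [1,[0,0,0],0]
  ]
}}

```text
time_s: 7.15
eef_pos: [0.5569, 0.2427, 0.1976]
eef_rot: [0.001, -0.044, 0.999, 0.0]
force: [-0.4, 0.8, -0.2]
gripper_width: 0.24
finger_force: 30.0
```

{"fn": "apply_moves", "kwargs": {
  "motion": [
    [1,[0,0,-1.5],0],
    [1,[0,0,-1.5],0],
    [1,[0,0,-1.5],0],
    [1,[0,0,-1],0],
    [1,[0,0,-1],0],
    [1,[0,0,-1],0],
    [1,[0,0,-1],0]
  ]
}}

```text
time_s: 7.85
eef_pos: [0.5563, 0.2432, 0.188]
eef_rot: [-0.0, -0.045, 0.999, -0.0]
force: [-0.4, -0.3, -0.9]
gripper_width: 0.243
finger_force: 30.0
```

{"fn": "apply_moves", "kwargs": {
  "motion": [
    [1,[0,0,-1],0],
    [1,[0,0,-1],0]
  ]
}}

```text
time_s: 8.05
eef_pos: [0.5563, 0.2432, 0.1861]
eef_rot: [-0.0, -0.045, 0.999, -0.0]
force: [0.2, -0.3, 0.0]
gripper_width: 0.239
finger_force: 30.0
```

{"fn": "apply_moves", "kwargs": {
  "motion": [
    [1,[0,0,-1],0],
    [1,[0,0,-0.5],0]
  ]
}}

```text
time_s: 8.25
eef_pos: [0.5563, 0.2432, 0.1845]
eef_rot: [-0.0, -0.045, 0.999, -0.0]
force: [-0.7, -0.3, -0.4]
gripper_width: 0.242
finger_force: 30.0
```

{"fn": "apply_moves", "kwargs": {
  "motion": [
    [1,[0,0,-0.5],0],
    [1,[0,0,-0.5],0]
  ]
}}

```text
time_s: 8.45
eef_pos: [0.5563, 0.2432, 0.1836]
eef_rot: [0.0, -0.045, 0.999, -0.0]
force: [0.2, -0.5, -0.9]
gripper_width: 0.247
finger_force: 30.0
```

{"fn": "apply_moves", "kwargs": {
  "motion": [
    [1,[0,0,-1],0],
    [1,[0,0,-1],0]
  ]
}}

```text
time_s: 8.65
eef_pos: [0.5563, 0.2432, 0.1816]
eef_rot: [0.0, -0.045, 0.999, -0.0]
force: [-0.5, -0.3, -0.4]
gripper_width: 0.248
finger_force: 30.0
```

{"fn": "apply_moves", "kwargs": {
  "motion": [
    [1,[0,0,-1],0],
    [1,[0,0,-1],0]
  ]
}}

```text
time_s: 8.85
eef_pos: [0.5562, 0.2432, 0.1795]
eef_rot: [-0.0, -0.045, 0.999, -0.0]
force: [-0.3, -0.4, -0.6]
gripper_width: 0.246
finger_force: 30.0
```

{"fn": "apply_moves", "kwargs": {
  "motion": [
    [1,[0,0,-1],0],
    [1,[0,0,-1],0]
  ]
}}

```text
time_s: 9.05
eef_pos: [0.5563, 0.2432, 0.1776]
eef_rot: [-0.0, -0.045, 0.999, 0.0]
force: [-0.1, 0.0, -0.5]
gripper_width: 0.243
finger_force: 30.0
```

{"fn": "apply_moves", "kwargs": {
  "motion": [
    [1,[0,0,-1],0],
    [1,[0,0,-1],0]
  ]
}}

```text
time_s: 9.25
eef_pos: [0.5563, 0.2432, 0.1756]
eef_rot: [-0.0, -0.045, 0.999, 0.0]
force: [0.3, 0.3, -0.5]
gripper_width: 0.244
finger_force: 30.0
```

{"fn": "apply_moves", "kwargs": {
  "motion": [
    [1,[0,0,-1],0],
    [1,[0,0,-1],0]
  ]
}}

```text
time_s: 9.45
eef_pos: [0.5563, 0.2432, 0.1736]
eef_rot: [0.0, -0.045, 0.999, -0.0]
force: [0.5, -0.4, -1.4]
gripper_width: 0.242
finger_force: 30.0
```

{"fn": "apply_moves", "kwargs": {
  "motion": [
    [1,[0,0,-0.7],0],
    [1,[0,0,-0.7],0]
  ]
}}

```text
time_s: 9.65
eef_pos: [0.5563, 0.2432, 0.1722]
eef_rot: [-0.0, -0.045, 0.999, -0.0]
force: [0.1, -0.5, -0.5]
gripper_width: 0.244
finger_force: 30.0
```

{"fn": "apply_moves", "kwargs": {
  "motion": [
    [1,[0,0,-0.5],0],
    [1,[0,0,-0.5],0]
  ]
}}

```text
time_s: 9.85
eef_pos: [0.5563, 0.2432, 0.1713]
eef_rot: [0.0, -0.045, 0.999, 0.0]
force: [-0.0, -0.1, -0.1]
gripper_width: 0.241
finger_force: 30.0
```

{"fn": "apply_moves", "kwargs": {
  "motion": [
    [1,[0,0,-0.5],0],
    [1,[0,0,-0.5],0]
  ]
}}

```text
time_s: 10.05
eef_pos: [0.5563, 0.2432, 0.1702]
eef_rot: [0.0, -0.045, 0.999, -0.0]
force: [-0.1, -0.1, 0.1]
gripper_width: 0.245
finger_force: 30.0
```

{"fn": "apply_moves", "kwargs": {
  "motion": [
    [1,[0,0,-0.5],0],
    [1,[0,0,0],0]
  ]
}}

```text
time_s: 10.25
eef_pos: [0.5564, 0.2432, 0.1701]
eef_rot: [0.0, -0.045, 0.999, -0.0]
force: [0.6, -0.5, 0.1]
gripper_width: 0.241
finger_force: 30.0
```

{"fn": "apply_moves", "kwargs": {
  "motion": [
    [1,[0,0,-0.5],0],
    [1,[0,0,0],0]
  ]
}}

```text
time_s: 10.45
eef_pos: [0.5566, 0.2432, 0.1698]
eef_rot: [0.0, -0.045, 0.999, 0.0]
force: [-1.3, -0.8, 3.1]
gripper_width: 0.246
finger_force: 30.0
```

Contact. I'll keep pressing to about 8–10 N.

{"fn": "apply_moves", "kwargs": {
  "motion": [
    [1,[0,0,-0.5],0],
    [1,[0,0,0],0]
  ]
}}

```text
time_s: 10.65
eef_pos: [0.5567, 0.2433, 0.1695]
eef_rot: [0.001, -0.045, 0.999, 0.0]
force: [-1.3, -1.4, 5.0]
gripper_width: 0.248
finger_force: 30.0
```

{"fn": "apply_moves", "kwargs": {
  "motion": [
    [1,[0,0,-0.4],0],
    [1,[0,0,0],0]
  ]
}}

```text
time_s: 10.85
eef_pos: [0.5567, 0.2433, 0.1693]
eef_rot: [0.001, -0.045, 0.999, 0.0]
force: [0.4, -0.3, 5.3]
gripper_width: 0.244
finger_force: 30.0
```

{"fn": "apply_moves", "kwargs": {
  "motion": [
    [1,[0,0,-0.7],0],
    [1,[0,0,0],0]
  ]
}}

```text
time_s: 11.05
eef_pos: [0.5569, 0.2434, 0.1691]
eef_rot: [0.001, -0.045, 0.999, 0.0]
force: [-0.5, -0.9, 6.8]
gripper_width: 0.244
finger_force: 30.1
```

{"fn": "apply_moves", "kwargs": {
  "motion": [
    [1,[0,0,-0.5],0],
    [1,[0,0,0],0]
  ]
}}

```text
time_s: 11.25
eef_pos: [0.5571, 0.2434, 0.169]
eef_rot: [0.001, -0.045, 0.999, 0.0]
force: [-1.8, -0.8, 8.4]
gripper_width: 0.243
finger_force: 30.1
```

```bash
python3 - <<'E'
from h import *
s=get_state();print(s['eef_pos'],s['force'],s['ft_torque'])
w=snap('scene');save(w,'s4.png',(330,70,450,170),5)
E
```

```text
[0.55708363 0.24342842 0.16898437] [-1.75554589 -0.77850055  8.43980152] [-0.29086973  0.30101741  0.0256194 ]
```

View pics/s4.png

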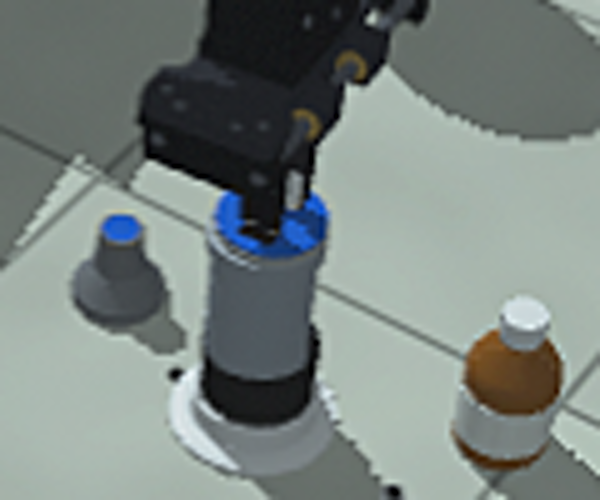

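The crop shows the blue flange lying on the spacer's rim, around (270,235). I'll press a little more, then release slowly in place.

{"fn": "apply_moves", "kwargs": {
  "motion": [
    [1,[0,0,-0.7],0],
    [1,[0,0,0],0],
    [1,[0,0,0],0]
  ]
}}

```text
time_s: 11.6
eef_pos: [0.5572, 0.2435, 0.1687]
eef_rot: [0.001, -0.045, 0.999, 0.0]
force: [-1.2, -1.3, 9.6]
gripper_width: 0.243
finger_force: 30.1
```

{"fn": "apply_moves", "kwargs": {
  "motion": [
    [0.74,[0,0,0],0],
    [0.7,[0,0,0],0],
    [0.66,[0,0,0],0],
    [0.6,[0,0,0],0],
    [0.55,[0,0,0],0],
    [0.5,[0,0,0],0],
    [0.4,[0,0,0],0],
    [0.4,[0,0,0],0]
  ]
}}

```text
time_s: 12.4
eef_pos: [0.5559, 0.2431, 0.1657]
eef_rot: [-0.001, -0.045, 0.999, -0.0]
force: [-0.2, 0.1, 0.4]
gripper_width: 0.582
finger_force: 0.0
```

{"fn": "apply_moves", "kwargs": {
  "motion": [
    [0.35,[0,0,5],0],
    [0.35,[0,0,20],0],
    [0.35,[0,0,40],0],
    [0.35,[20,0,40],0],
    [0.35,[40,0,0],0],
    [0.35,[0,0,0],0],
    [0.35,[0,0,0],0]
  ]
}}

```text
time_s: 13.1
eef_pos: [0.6163, 0.243, 0.2706]
eef_rot: [-0.001, -0.044, 0.999, -0.0]
force: [-0.3, -0.6, -0.3]
gripper_width: 0.649
finger_force: 0.0
```

```bash
python3 - <<'E'
from h import *
w=snap('wrist');pickle.dump(w,open('w5.pkl','wb'));save(w,'w5.png',(240,60,420,200),4)
P=cloud(w);hsv=cv2.cvtColor(w['frame'],cv2.COLOR_RGB2HSV)
near=np.hypot(P[...,0]-.557,P[...,1]-.241)<.04
b=near&(hsv[...,0]>100)&(hsv[...,0]<130)&(hsv[...,1]>120)&(P[...,2]>.1)
b=cv2.erode(b.astype('u1'),np.ones((3,3)))>0
Q=P[b];print(np.percentile(Q[:,2],[5,50,95]));A=np.c_[Q[:,:2],np.ones(len(Q))];print('tilt',np.linalg.lstsq(A,Q[:,2],rcond=None)[0][:2],(Q.min(0)+Q.max(0))/2)
t=near&(hsv[...,1]<70)&(P[...,2]>.155)
n,l,st,ce=cv2.connectedComponentsWithStats(t.astype('u1'))
for i in range(1,n):
    if st[i,4]>15: X=P[l==i];print(st[i],(X.min(0)+X.max(0))/2,np.ptp(X,axis=0))
E
```

```text
[0.14467247 0.14579336 0.14713888]
tilt [ 0.00068736 -0.00237607] [0.55700136 0.24068659 0.14621594]
[304 132   6  21 114] [0.55797732 0.22471657 0.1625531 ] [0.01779541 0.00569672 0.01445667]
[339 132   6  21 120] [0.55502808 0.256418   0.16417105] [0.01774142 0.00581692 0.01014515]
[410 259  35  43 529] [0.58078115 0.27245189 0.34353551] [0.00467478 0.00421754 0.02127499]
[ 252  283  164   25 3680] [0.58948484 0.24364614 0.34431572] [0.01083043 0.05277386 0.00812401]
[306 336  33   2  49] [0.59605009 0.24067121 0.35540426] [0.00186421 0.00919579 0.00206647]
[ 242  342  185   58 8854] [0.5917405  0.24383301 0.37024999] [0.00675842 0.04140947 0.01802382]
```

View pics/w5.png

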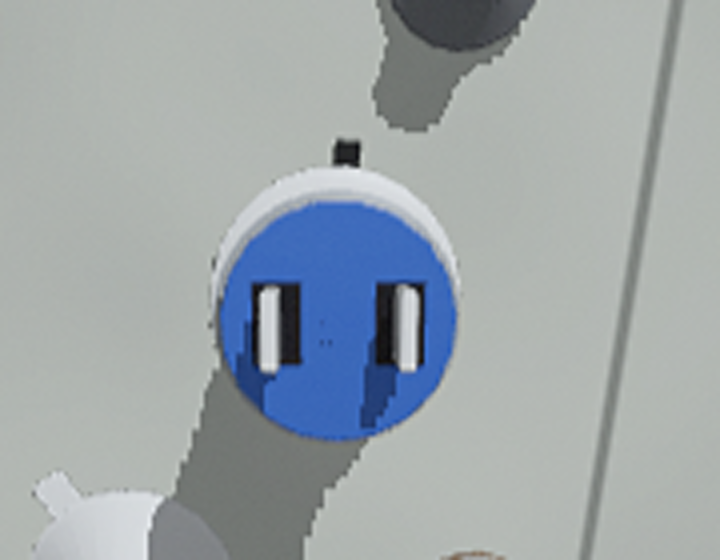

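The flange sits level with its top at 0.146 m, home on the 0.143 m rim. The tabs, at (270,330) and (408,330) in the crop, have sprung to about 2 mm in from free, which matches locked. I'm handing in.

```bash
python3 -c "
from rig import job
print(job.close_job())"
```

```text
the job is handed in; nothing more can be done
None
```

The cap is seated level in the spacer's mouth with its flange on the rim, and both tabs have sprung out to about 2 mm in from free, as expected when locked; the job was handed in after about 13 s of the 72 s, and no verdict came back.

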